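# Free the pawl of a hand sealing press and wind the press up

### The arm

A 6-joint arm with a two-finger parallel gripper is mounted at the origin on the work surface. World frame = base frame: x ahead of the robot, y to its left, z up, the work surface at z = 0. Lengths are in m, angles in rad, forces in N, time in s.
With the tool pointing down it reaches from about 0.35 to 0.85 m from the base axis. Payload 8.1 kg.
Tool frame: the origin (TCP) lies between the finger pads; the fingertips stand 11 mm ahead of it and the grasp point (between the pads) lies 8 mm behind it (tips_ahead is the z of the fingertips in the tool frame, in m); z points along the fingers, y is the line along which they close (so a half turn about z gives the same grasp; the last joint's range is limited). The gripper opens to 93 mm and grips with 3 to 60 N. Pads are 15 mm wide; open, the fingers measure 128 mm over their backs; the gripper's body (75 mm by 188 mm) begins 65 mm behind the grasp point.
Start: joints at [1.038, 0.13, 1.488, -0, 1.523, -0.085], TCP at [0.26, 0.541, 0.23] pointing down, gripper open.
Joint ranges: [-2.96, 2.96], [-0.89, 2.26], [0.02, 2.5], [-1.34, 4.48], [0, 2.73], [-2.66, 2.66]. Speed limits (rad/s): [2.39, 2.39, 2.79, 3.14, 3.14, 3.14].

### API

Orientations are given as a rotation vector (axis times angle).
In Python, from plant import read_state, read_camera, close_job, tips_ahead gives the robot as it stands. The module is installed in compiled form; this text tells all that it offers.
- The arm moves only by the tool move_arm, never from a script. Its argument "plan" is a list of rows, each a list of 7 numbers: the turn, a rotation vector about the tool's x, y, z in units of 6 degrees (1.0 is 6 degrees), then the shift along the tool's x, y, z in units of 25 mm (1.0 is 25 mm), then the finger opening in mm, from 0 to 93. A call has exactly 10 rows; each row shifts and turns the commanded pose from where the row before left it, along the tool's axes as they then stand; what a row does not reach is not made up. A row lasts 1/10 s, in which the tool goes at most 50 mm and 8.59 degrees, less where a joint would pass 70% of its speed; a pose out of reach is approached as far as the arm can. A call is refused whole if a number of a shift passes 1 or a number of a turn 1, either way. A call with a gripper value outside its range is refused whole. The fingers move at their own pace and stop on an object; "force" is the grip in N (left out, the last holds). Time passes only in rows, so rows that do not move let the fingers close, or fill a call up. It gives the time, the measured TCP pose, the force, the opening and the grip force at its end, in the units of the state.
- read_state(): the state, without advancing time (a new reading comes with each control period).
- read_camera(name): name is "scene" or "top" or "wrist"; returns a dict with "frame" (384x512x3 uint8, red, green, blue), "z_map" (384x512 float32, m along the optical axis (not along the pixel's ray), 0 where there is no reading), "fx", "fy", "cx", "cy" (pixels), "distortion" ([k1, k2, p1, p2, k3] as OpenCV has them; the pictures are not rectified), "rvec" (rotation vector, rad) and "tvec" (3), from world to camera coordinates, as OpenCV has them. Camera axes: x right, y down, z forward; pixel columns grow to the right and rows downward; lengths in m; the calibration is good to about 2 mm. A picture is of the moment at which its call begins.
- close_job(): hands the job in; it is judged then, once.
The state is a dict: "t": time; "q": joint angles; "dq": joint speeds; "joint_torque": joint torques, N m; "tool_pos": TCP position; "orientation": TCP orientation; "force": force on the tool from outside, world axes, zero at the start; "wrist_torque": the same for the moment, N m; "opening": finger opening in m; "gripper_force": force on a finger pad.
Only numpy, scipy, OpenCV 4.12 (cv2) and the standard library are available. Lean on these libraries where they do the work, as an engineer would, in place of code of your own. Each camera call takes 0.05 s, during which the arm holds its last target. There are 200 camera calls.

### The job

The hand press has finished sealing the tube rack and is held down by its ratchet. Release it: ease the wheel a little further in the pressing direction (clockwise), by less than one tooth, until the pawl is no longer caught under its tooth, throw the pawl over so that it stays clear, and wind the wheel back by its handle until it comes up against the top stop, without forcing the pawl, the teeth or the stop. Then lay the pawl back on the ratchet teeth, let go of everything, and leave the rack, marker, bottles and boxes where they are.

Things in the scene. Friction and masses are not known exactly. Their poses are not given: they have to be found in the camera images.
- press: Hand press bolted to the table: light grey base 160 (x) x 300 (y) x 18 mm, four columns, crosshead 125 x 255 mm (top 176 mm above the table), on it a flat-lying dark steel ratchet wheel. Origin on the table, on the wheel's vertical axis; z up. 'Press axes' mean this frame; press angles count counter-clockwise from its +x. Heights are above the table.
- wheel_top (a point): Wheel axis at the wheel's upper face, height 210 mm. Wheel 147 mm across; 16 saw teeth 8 mm high stand on it, 57 to 73 mm from the axis. Clockwise from above presses; counter-clockwise is backward and raises platen and screw 40 mm a turn. Stiff: needs 0.4 N m (9 N at the handle) either way and stays where left. The 22 mm thick screw sticks up in the middle to 238 mm, later up to 260 mm.
- handle_mid (a point): Middle of the wheel's upright black handle: cylinder 18 mm in diameter, from 221 to 274 mm high (this point 247 mm), spinning freely on its pin 46 mm from the wheel axis. At the start near press angle 195 degrees; winding back to the top stop carries it 150 to 195 degrees counter-clockwise, on the side of the axis away from the pawl.
- pawl_pivot (a point): Pivot of the steel pawl: fixed at press x -50, y +65 mm, height 224 mm, turning about press y between two cheeks (reaching 8 mm above it, 30 mm wide overall). The pawl is an L, 12 mm wide, arm 10 mm thick: a thumb lever stands up from the pivot, an arm runs 50 mm towards press +x to the nose on the teeth. Uncaught, it swings with under 1 N.
- pawl_lever (a point): Centre of the cross bar (16 mm thick, 20 mm long along press y) on top of the thumb lever (8 mm thick), 52 mm from the pivot, straight above it while the pawl is down. Pushed towards press -x it lifts the arm; beyond 45 degrees of swing the pawl tips over by its weight and rests at 66 degrees: lever bar then 47 mm on the pivot's -x side and 21 mm above it.
- pawl_nose (a point): Lowest tip of the pawl's nose, 51 mm from the pivot: height 211 mm in a tooth gap, at most 220 mm on a tooth crest, 263 mm (32 mm on the pivot's +x side, the arm steeply up) when thrown over. Thrown over, pushing the arm back towards press +x to under 45 degrees of swing makes the pawl fall onto the teeth.
- caught_tooth (a point): Crest edge (height 218 mm) of the tooth that holds the pawl at the start; turns with the wheel. Tooth faces are undercut 45 degrees, so it overhangs the nose and the pawl cannot be lifted until the wheel has been eased clockwise by 0.15 to 0.35 rad (the pawl rides up meanwhile; at 0.39 rad, one pitch, the next tooth catches it).
- dog_face (a point): Middle of the striking face of the stop dog, a lug 10 mm thick on the wheel's rim, 82 mm from the axis, height 204 mm, at the handle's press angle plus 3.5 degrees; turns with the wheel.
- stop_face (a point): Middle of the face of the top stop, a fixed steel finger 16 x 10 mm standing just outside the wheel's rim, 82 mm from the axis, up to 217 mm high. Its ring is clamped anywhere within a 46 degree range. The dog meets it hard when the wheel is wound fully back: then dog_face and stop_face coincide.
- platen_mid (a point): Centre of the underside of the aluminium platen (90 x 130 x 14 mm) on the screw, height 84 mm at the start; rises and falls with the wheel, 6.4 mm per radian.
- rack_mid (a point): Centre, half-way up, of the loose white tube rack under the platen, 85 x 127 x 62 mm, with a thin silicone mat on it. To be left alone.
- marker: Bystander, to be left alone: marker pen 15 x 128 mm lying on the base plate along the press's -x edge. Origin under its centre.
- strip_box: Bystander, to be left alone: dark red box 75 x 110 x 80 mm beside the press. Origin under its centre.
- tube_rack: Bystander, to be left alone: white rack of capped tubes, 85 x 127 x 44 mm, on the other side of the press. Origin under its centre.
- film_roll: Bystander, to be left alone: upright white roll 60 mm in diameter, 60 mm high. Origin under its centre.
- reagent_a: Bystander, to be left alone: small white bottle 44 mm in diameter, 85 mm high. Origin under its centre.
- reagent_b: Bystander, to be left alone: another such small bottle. Origin under its centre.
- spray: Bystander, to be left alone: spray bottle 72 mm in diameter, 174 mm high. Origin under its centre.

How it is judged:
On the way, in this order (a step that is already met when the one before it is completed fails the run):
1. the pawl is thrown over and stays clear of the teeth (nose at least 250 mm above the table for 0.3 s) (z of pawl_nose in the frame of press above 0.25 m), for 0.3 s.
2. with the pawl still clear, the wheel is wound back until the dog is against the top stop (gap under 2 mm for 0.2 s) (z of pawl_nose in the frame of press above 0.25 m and distance between dog_face and stop_face below 0.002 m), for 0.2 s.
At the end, for the whole second after the job is handed in: The wheel is wound back with the dog within 2 mm of the top stop, the pawl lies on the ratchet teeth again (nose less than 223 mm above the table), and everything is let go and at rest (distance between dog_face and stop_face below 0.002 m and z of pawl_nose in the frame of press below 0.223 m and linear speed of rack below 0.01 m/s); the robot touches nothing.
It fails at once if the ratchet is forced: more than 12 N between pawl and teeth (lifting the pawl while it is caught, or turning back against it) (contact force between pawl and wheel above 12 N).
It fails at once if the top stop is rammed: more than 12 N between dog and stop (contact force between stop and wheel above 12 N).
It fails at once if the rack is over-pressed: the platen goes more than 3 mm below its start, more than a tooth further in (z of platen_mid in the frame of press below 0.0807 m).
It fails at once if the rack is shifted by more than 10 mm (distance of rack_mid from where it was at the start of the episode above 0.01 m).
It fails at once if a bystander is moved by more than 20 mm (distance of any of marker, strip_box, tube_rack, film_roll, reagent_a, reagent_b, spray from where it was at the start of the episode above 0.02 m).
It also fails if it takes over 67 s, if anything falls off the work surface, if the arm or the gripper's body presses on something with over 40 N, if the wrist force passes 120 N, or if a joint passes its speed limit or range.

## Working session

There is one attempt and no reset: what is moved stays moved. The work goes in short steps, Python scripts to look and compute and a tool call to move; the robot and the scene stay as the last step left them, time stands still between calls to the robot, and variables do not carry over. Pictures are saved under pics/ and viewed, at most 13 in all, crops included, and the job is handed in when it is done.

Besides the shell and the picture viewer there is one more tool, called after "Call:" as name(argument=value, ...) on one line, values as JSON. move_arm: Moves the arm, as the interface text tells. Its arguments: {"type":"object","properties":{"plan":{"type":"array","items":{"type":"array","items":{"type":"number"}}},"force":{"type":"number"}},"required":["plan"]}

```bash
mkdir -p pics
cat > h.py <<'E'
import numpy as np,cv2
from plant import *
def cam(n):
    c=read_camera(n); c['K']=np.array([[c['fx'],0,c['cx']],[0,c['fy'],c['cy']],[0,0,1.]]); c['R']=cv2.Rodrigues(np.array(c['rvec'],float))[0]; c['t']=np.array(c['tvec'],float); c['D']=np.array(c['distortion'],float); return c
def ray(c,uv):
    p=cv2.undistortPoints(np.array(uv,float).reshape(-1,1,2),c['K'],c['D']).reshape(-1,2)
    d=np.c_[p,np.ones(len(p))]; return -c['R'].T@c['t'], d@c['R']
def plane(c,uv,z):
    o,d=ray(c,uv); return o+d*((z-o[2])/d[:,2])[:,None]
def cloud(c):
    v,u=np.mgrid[:384,:512]; p=cv2.undistortPoints(np.c_[u.ravel(),v.ravel()].astype(float).reshape(-1,1,2),c['K'],c['D']).reshape(-1,2)
    z=c['z_map'].ravel(); P=(np.c_[p,np.ones(len(p))]*z[:,None]-c['t'])@c['R']; P[z==0]=np.nan; return P.reshape(384,512,3)
def proj(c,P): return cv2.projectPoints(np.array(P,float).reshape(-1,3),np.array(c['rvec'],float),c['t'],c['K'],c['D'])[0].reshape(-1,2)
def save(c,n,roi=None,s=1):
    f=c['frame'][...,::-1]
    if roi: f=f[roi[1]:roi[3],roi[0]:roi[2]]
    cv2.imwrite('pics/'+n,cv2.resize(f,None,fx=s,fy=s,interpolation=cv2.INTER_CUBIC))
E
python3 - <<'E'
from h import *
a=cam('top');b=cam('scene')
im=np.hstack([a['frame'],b['frame']])
cv2.imwrite('pics/a.png',cv2.resize(a['frame'],None,fx=1.5,fy=1.5)[...,::-1]);save(b,'b.png',None,1.5)
for c in(a,b):print(-c['R'].T@c['t'],c['R'][2])
P=cloud(a)
for lo,hi in((.17,.18),(.205,.213),(.014,.022)):
    m=(P[...,2]>lo)&(P[...,2]<hi); print(lo,m.sum(),np.nanmedian(P[m],0), np.percentile(P[m],[2,98],axis=0)[:,:2])
print(read_state())
E
```

```text
[0.43408601 0.02869002 1.29382607] [ 0.18635081 -0.00105613 -0.9824827 ]
[1.22755937 0.03154921 0.81556525] [-0.67688496  0.01159238 -0.73599753]
0.17 2151 [ 0.55260832 -0.04169342  0.17506191] [[ 0.4747605  -0.12768507]
 [ 0.67762647  0.62035294]]
0.205 1515 [0.54995086 0.03173207 0.20969197] [[ 0.47845915 -0.03465887]
 [ 0.60892504  0.61971653]]
0.014 1247 [0.50871009 0.03577704 0.0176846 ] [[ 0.25814434 -0.68355152]
 [ 0.84506886  0.64321701]]
{'t': 0.1, 'q': array([ 1.03762599e+00,  1.31087812e-01,  1.48914830e+00, -2.77990621e-05,
        1.52301305e+00, -8.54183101e-02]), 'dq': array([ 0.00081839, -0.00121832, -0.00248603, -0.00133052,  0.00041726,
       -0.00132001]), 'joint_torque': array([ 5.18938086e-04, -5.61335707e+01, -4.93097484e+01,  7.70449173e-02,
        2.90262164e-02, -9.78856565e-05]), 'tool_pos': array([0.25951216, 0.54042882, 0.22870317]), 'orientation': array([-6.97358412e-01, -3.06272554e+00,  2.49146071e-03]), 'force': array([ 0.98216524,  0.74813349, -0.34165512]), 'wrist_torque': array([-0.01231653, -0.03187728,  0.0204597 ]), 'gripper_force': 0.0, 'opening': 0.09299418742574166}
```

View pics/a.png

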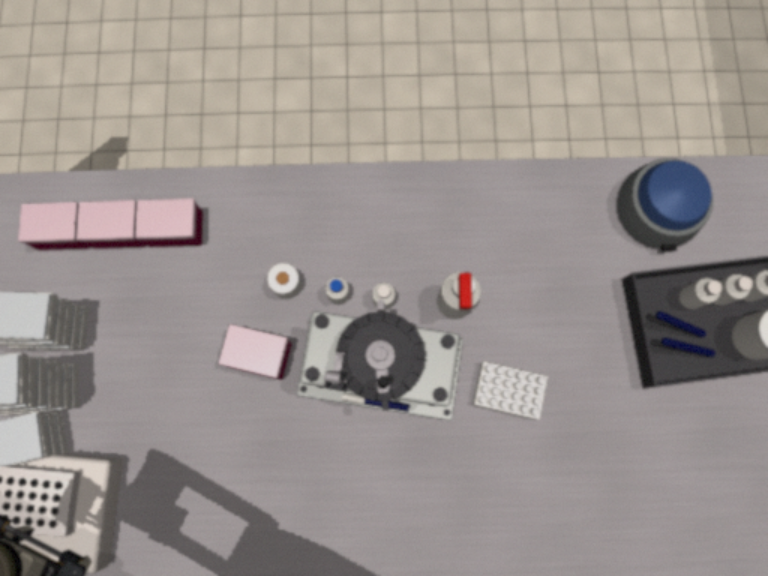

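View pics/b.png

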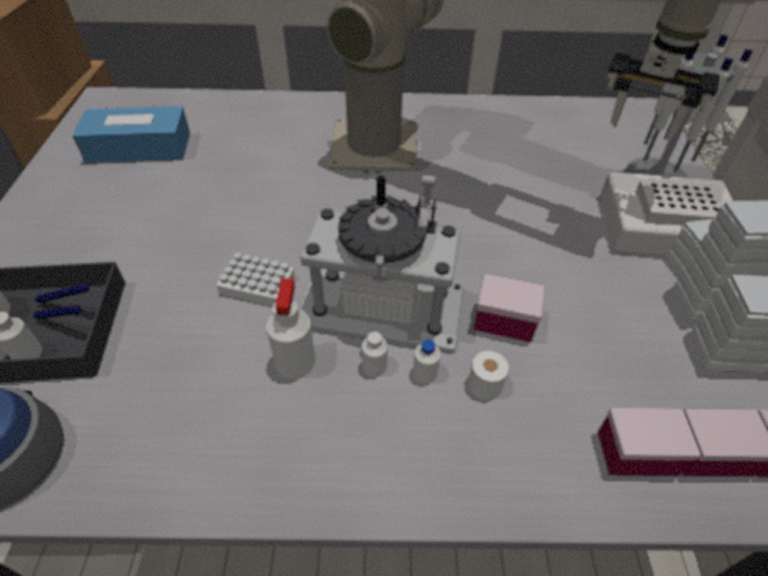

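The top view shows the wheel centre at (381,352) and the handle at (383,385). The pawl is at about (335,378), on the +y side. The stop finger is at (385,305) and the base is yawed by about -8°. The scene view shows the handle at (381,188), the lever bar at (428,185) and the stop at (380,265). Next I'll fit the press frame.

Run:
```python
from h import *
c=cam('top');P=cloud(c);near=(abs(P[...,0]-.55)<.2)&(abs(P[...,1]-.03)<.2)
def pts(lo,hi):
    return P[near&(P[...,2]>lo)&(P[...,2]<hi)]
q=pts(.170,.181); r=cv2.minAreaRect(q[:,:2].astype(np.float32)*1000); print('cross',len(q),r,cv2.boxPoints(r).tolist())
q=pts(.014,.022); r=cv2.minAreaRect(q[:,:2].astype(np.float32)*1000); print('base',r)
# crosshead & base by colour
f=c['frame'].astype(int); g=f.mean(2)
q=pts(.2,.222); print('wheel',cv2.minEnclosingCircle(q[:,:2].astype(np.float32)*1000),q[:,:2].mean(0))
for n in('top','scene'):
    c=cam(n);P=cloud(c);near=(abs(P[...,0]-.55)<.13)&(abs(P[...,1]-.03)<.13)
    m=near&(P[...,2]>.228)&(P[...,2]<.3)
    k,l,s,ce=cv2.connectedComponentsWithStats(m.astype(np.uint8))
    for i in range(1,k):
        if s[i,4]>3: w=P[l==i]; print(n,s[i],w.mean(0),w.min(0),w.max(0),c['frame'][l==i].mean(0))
    C=np.array([.55,.03])
    save(c,n+'2.png',(190,190,330,290) if n=='top' else (190,100,330,250),4)
```

```text
cross 2157 ((599.0361328125, 11.436920166015625), (268.0595703125, 230.72471618652344), 80.318115234375) [[462.7760925292969, -101.28245544433594], [690.2145385742188, -140.08522033691406], [735.296142578125, 124.15629577636719], [507.85772705078125, 162.9590606689453]]
base ((585.1793212890625, 35.11651611328125), (412.337158203125, 236.47325134277344), 81.481689453125)
wheel ((551.1295776367188, 37.31683349609375), 90.76708984375) [0.54983072 0.02548477]
top [249 231   9  10  69] [0.54920535 0.02703265 0.23787034] [0.53890439 0.01806973 0.23146216] [0.56042187 0.03742964 0.24243625] [166.60869565 159.34782609 160.39130435]
top [216 240  14  19 114] [0.51383488 0.09823133 0.2593824 ] [0.49779473 0.08573579 0.22800234] [0.54120478 0.11711049 0.28740286] [123.55263158 118.42105263 119.40350877]
top [252 250   8   9  54] [0.50257024 0.02351028 0.26876599] [0.49493345 0.01493621 0.22837917] [0.51264468 0.0312498  0.27722312] [54.66666667 52.35185185 52.35185185]
scene [251 117   7  19 124] [0.5096316  0.02706827 0.25585858] [0.49913818 0.01948725 0.22883894] [0.51460958 0.03477686 0.27724592] [32.93548387 32.73387097 33.47580645]
scene [278 117  14  27 190] [0.51800181 0.1027907  0.25236663] [0.49929118 0.08755438 0.22800312] [0.54281007 0.11990688 0.28657707] [98.91052632 96.70526316 98.15263158]
scene [251 139   9   9  74] [0.55266039 0.03011707 0.23654878] [0.53663359 0.02051751 0.22825192] [0.56160282 0.04003787 0.24164542] [118.02702703 115.16216216 117.32432432]
```

View pics/scene2.png

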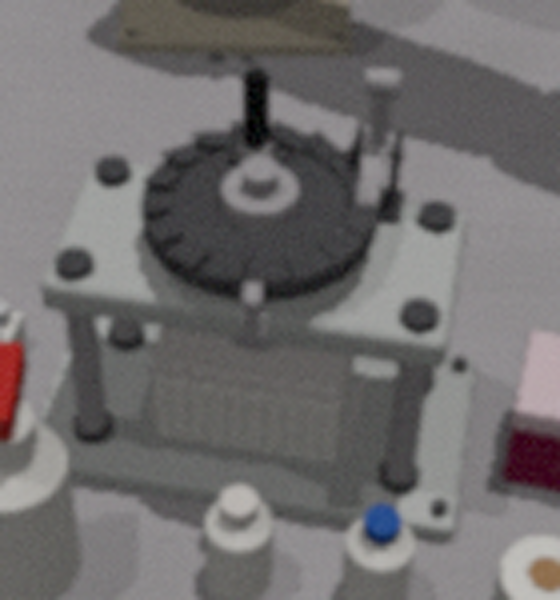

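View pics/top2.png

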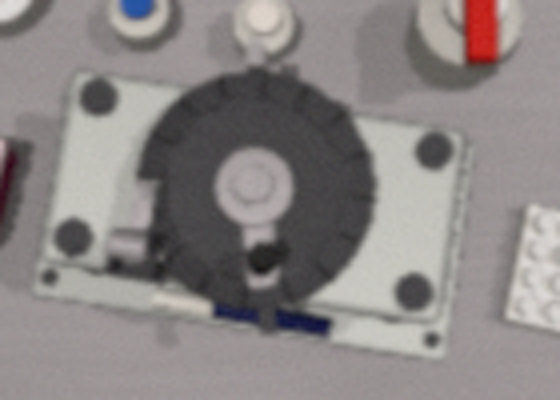

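The top crop shows the four bolts at (97,97), (434,151), (73,237) and (413,292). The screw is at (255,182), the handle top at (263,258), the lever bar at (126,244) and the stop tip at about (260,57). In the scene crop the handle top is at (257,72), the lever bar at (384,77) and the stop tip at (253,288). I'll turn these into points.

Run:
```python
from h import *
a=cam('top');b=cam('scene')
T=lambda p:np.array(p)/4.+[190,190]-.4
S=lambda p:np.array(p)/4.+[190,100]-.4
B=plane(a,[T(p) for p in((97,97),(434,151),(73,237),(413,292))],.182)
print('bolts top',B[:,:2],B.mean(0))
yv=B[0]+B[2]-B[1]-B[3];print('yaw',np.degrees(np.arctan2(-yv[0],yv[1])))
B2=plane(b,[S(p) for p in((113,170),(437,215),(74,263),(420,315))],.182)
print('bolts scene',B2[:,:2],B2.mean(0)); yv=B2[1]+B2[3]-B2[0]-B2[2];print('yaw',np.degrees(np.arctan2(-yv[0],yv[1])))
print('screw',plane(a,[T((255,182))],.238),plane(b,[S((260,178))],.238))
print('handle',plane(a,[T((263,256))],.274),plane(b,[S((257,74))],.274))
print('bar',plane(a,[T((126,243))],.284),plane(b,[S((384,75))],.284))
print('stop',plane(a,[T((260,57))],.217),plane(b,[S((253,287))],.217))
```

```text
bolts top [[ 0.61310093  0.12567337]
 [ 0.57342775 -0.086505  ]
 [ 0.52481349  0.14144095]
 [ 0.48555843 -0.06972393]] [0.54922515 0.02772135 0.182     ]
yaw -10.560989394672783
bolts scene [[ 0.48721112 -0.06800831]
 [ 0.52565145  0.14354285]
 [ 0.57579164 -0.08497573]
 [ 0.61542947  0.12707364]] [0.55102092 0.02940811 0.182     ]
yaw -10.443555863141839
screw [[0.55043746 0.02689229 0.238     ]] [[0.55753223 0.0293294  0.238     ]]
handle [[0.50387144 0.02341355 0.274     ]] [[0.50326387 0.02641595 0.274     ]]
bar [[0.51238824 0.10101082 0.284     ]] [[0.51524195 0.1023527  0.284     ]]
stop [[0.62997988 0.02188895 0.217     ]] [[0.62906577 0.02643243 0.217     ]]
```

Press origin is (0.550, 0.0285) and yaw is -10.5°. From these, the predicted bar (0.513, 0.1015) and handle (0.504, 0.025) match the measured points. With the tool yawed -15.4°, tool x is press -x, tool y is press +y and tool z is down. I'll approach above the handle.

Call:
move_arm(plan=[[0,0,-0.86,0,0,-1,93],[0,0,-0.86,0,0,-1,93],[0,0,-0.86,0,0,-1,60],[0,0,0,-0.67,-0.92,-1,60],[0,0,0,-0.67,-0.92,-1,60],[0,0,0,-0.67,-0.92,-0.5,60],[0,0,0,-0.67,-0.92,0,60],[0,0,0,-0.67,-0.92,0,60],[0,0,0,-0.67,-0.92,0,60],[0,0,0,-0.67,-0.92,0,60]])

```text
t: 1.35
tool_pos: [0.3471, 0.3606, 0.3673]
orientation: [0.278, 3.129, 0.0]
force: [0.9, 0.4, 0.8]
opening: 0.0601
gripper_force: 0.0
```

Call:
move_arm(plan=[[0,0,0,-0.67,-0.92,0,50],[0,0,0,-0.67,-0.92,0,50],[0,0,0,-0.67,-0.92,0,50],[0,0,0,-0.67,-0.92,0,50],[0,0,0,-0.67,-0.92,0,50],[0,0,0,-0.67,-0.92,0,50],[0,0,0,-0.67,-0.92,0,50],[0,0,0,-0.67,-0.92,0,50],[0,0,0,-0.67,-0.92,0,50],[0,0,0,-0.67,-0.92,0,50]])

```text
t: 2.35
tool_pos: [0.4713, 0.1046, 0.3673]
orientation: [0.279, 3.129, 0.0]
force: [0.5, 1.0, -0.0]
opening: 0.0498
gripper_force: 0.0
```

```bash
cat >> h.py <<'E'
YAW=np.radians(-10.5);O=np.array([.550,.0285,0]);RP=cv2.Rodrigues(np.array([0,0,YAW]))[0]
def where():
    s=read_state();R=cv2.Rodrigues(np.array(s['orientation'],float))[0]
    print('t',round(s['t'],2),'press mm',(RP.T@(s['tool_pos']-O)*1000).round(1),'tool x in press',(RP.T@R[:,0]).round(3),'z',(R[:,2]).round(3),'F press',(RP.T@s['force']).round(1),'open',round(s['opening']*1000,1),'grip',round(s['gripper_force'],1),'q6',round(s['q'][5],2))
def rel(x,y,z):
    s=read_state();R=cv2.Rodrigues(np.array(s['orientation'],float))[0]
    print('units to go',(R.T@(RP@np.array([x,y,z])/1000+O-s['tool_pos'])/.025).round(2))
E
python3 - <<'E'
from h import *
where()
h=46*np.array([np.cos(np.radians(195)),np.sin(np.radians(195))]);rel(*h,300);rel(*h,251)
c=cam('wrist');print(-c['R'].T@c['t']);save(c,'w.png',None,1.3)
P=cloud(c);
for lo,hi in((.262,.28),(.28,.292)):
    m=(P[...,2]>lo)&(P[...,2]<hi)&(abs(P[...,0]-.52)<.1)&(abs(P[...,1]-.05)<.1)
    k,l,s,ce=cv2.connectedComponentsWithStats(m.astype(np.uint8))
    for i in range(1,k):
        if s[i,4]>20:
            w=(P[l==i]-O)@RP*1000;print(s[i],'press',w.mean(0).round(1),w.min(0).round(1),w.max(0).round(1))
E
```

```text
t 2.35 press mm [-91.2  60.5 367.3] tool x in press [-1.    -0.006 -0.   ] z [ 0.  0. -1.] F press [ 0.3  1.1 -0. ] open 49.8 grip 0.0 q6 -1.28
units to go [-1.86 -2.91  2.69]
units to go [-1.85 -2.91  4.65]
[0.40506043 0.11617643 0.52116323]
[158 232  13  15  76] press [-50.3 -16.  269.7] [-53.5 -21.1 262.6] [-44.4 -11.3 273.8]
[243 232  25   7 132] press [-57.3  63.7 276.5] [-58.9  53.5 262.2] [-53.9  73.6 280. ]
[243 236  25  16 328] press [-51.4  63.3 282.2] [-57.6  53.6 280. ] [-44.   73.5 284.4]
```

Call:
move_arm(plan=[[0,0,0,-0.46,-0.7,0.4,50],[0,0,0,-0.46,-0.7,0.4,50],[0,0,0,-0.46,-0.7,0.4,50],[0,0,0,-0.46,-0.7,0.4,50],[0,0,0,0,0,0.4,50],[0,0,0,0,0,0,50],[0,0,0,0,0,0,50],[0,0,0,0,0,0,50],[0,0,0,0,0,0,50],[0,0,0,0,0,0,50]])

```text
t: 3.4
tool_pos: [0.504, 0.0291, 0.3178]
orientation: [0.277, 3.128, 0.0]
force: [-0.4, 0.3, -0.5]
opening: 0.0502
gripper_force: 0.0
```

Run:
```python
from h import *
where();rel(-44.4,-10,245)
c=cam('wrist');save(c,'w2.png',None,1.3)
H=np.array([[-44.4,-11.9,274],[-50,65,284],[0,0,238]])/1000;print(proj(c,(H@RP.T+O))*1.3)
```

```text
t 3.4 press mm [-45.4  -7.8 317.8] tool x in press [-1.    -0.006 -0.001] z [ 0.001  0.    -1.   ] F press [-0.5  0.2 -0.5] open 50.2 grip 0.0 q6 -1.44
units to go [-0.03 -0.09  2.91]
[[319.02380757 280.27097206]
 [475.72439895 276.67148716]
 [338.9586726  328.71730259]]
```

View pics/w2.png

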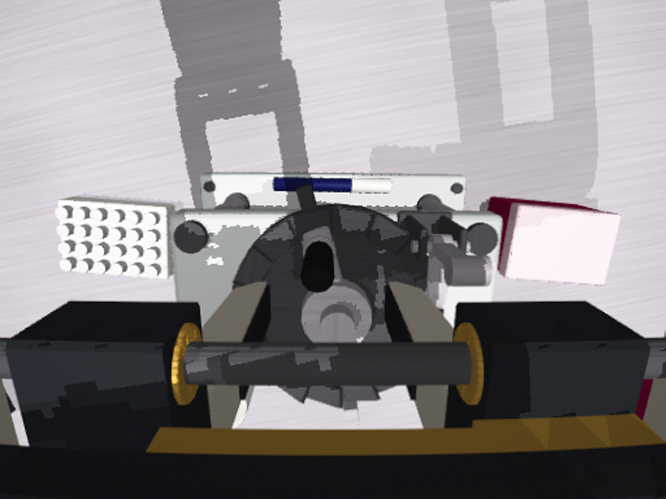

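The wrist view shows the handle top at (317,279), against (319,280) predicted, and the lever bar at about (468,268). I'll descend and grip, placing the tool so the -y finger touches first, since that pushes the wheel clockwise.

Call:
move_arm(plan=[[0,0,0,0,-0.1,0.6,50],[0,0,0,0,0,0.6,50],[0,0,0,0,0,0.6,50],[0,0,0,0,0,0.6,50],[0,0,0,0,0,0.5,50],[0,0,0,0,0,0,50],[0,0,0,0,0,0,14],[0,0,0,0,0,0,14],[0,0,0,0,0,0,14],[0,0,0,0,0,0,14]], force=6)

```text
t: 4.45
tool_pos: [0.5038, 0.0262, 0.2454]
orientation: [0.279, 3.128, -0.0]
force: [-0.4, -2.8, 0.7]
opening: 0.0228
gripper_force: 2.6
```

Run:
```python
from h import *
where()
```

```text
t 4.45 press mm [-45.  -10.7 245.4] tool x in press [-1.    -0.006 -0.001] z [ 0.001 -0.    -1.   ] F press [ 0.1 -2.8  0.7] open 22.8 grip 2.6 q6 -1.44
```

Call:
move_arm(plan=[[0,0,0,0,0,0,14],[0,0,0,0,0,0,14],[0,0,0,0,0,0,14],[0,0,0,0,0.06,0,14],[0,0,0,0.01,0.06,0,14],[0,0,0,0.01,0.06,0,14],[0,0,0,0.01,0.06,0,14],[0,0,0,0.01,0.06,0,14],[0,0,0,0,0.06,0,14],[0,0,0,0,0,0,14]], force=22)

```text
t: 5.45
tool_pos: [0.5041, 0.034, 0.2454]
orientation: [0.28, 3.128, -0.004]
force: [-1.9, -6.7, 3.4]
opening: 0.0177
gripper_force: 22.0
```

Run:
```python
from h import *
where()
c=cam('top');P=cloud(c);save(c,'t3.png',(190,190,330,290),4)
```

```text
t 5.45 press mm [-46.1  -3.  245.4] tool x in press [-1.    -0.005 -0.001] z [ 0.001 -0.002 -1.   ] F press [-0.6 -6.9  3.4] open 17.7 grip 22.0 q6 -1.42
```

Call:
move_arm(plan=[[0,0,0,0,0,0,40],[0,0,0,0,0,0,40],[0,0,0,0,0,0,40],[0,0,0,0,0,-0.9,40],[0,0,0,0,0,-0.9,40],[0,0,0,0,0,-0.8,40],[0,0,0,-0.32,0.88,0,0],[0,0,0,-0.32,0.88,0,0],[0,0,0,-0.32,0.88,0,0],[0,0,0,0,0,0,0]])

```text
t: 6.5
tool_pos: [0.5399, 0.0981, 0.3092]
orientation: [-0.275, -3.129, -0.001]
force: [-1.3, -0.6, 0.0]
opening: 0.0127
gripper_force: 0.0
```

Run:
```python
from h import *
where();rel(-22,64,263)
c=cam('scene');P=cloud(c)
m=(P[...,2]>.228)&(P[...,2]<.278)&(c['frame'].max(2)<60)&(abs(P[...,0]-.505)<.03)&(abs(P[...,1]-.035)<.03)
print('handle press',((P[m]-O)@RP*1000).mean(0),m.sum())
```

```text
t 6.5 press mm [-22.7  66.6 309.2] tool x in press [-1.    -0.008  0.001] z [-0.     0.001 -1.   ] F press [-1.2 -0.8  0. ] open 12.7 grip 0.0 q6 -1.31
units to go [-0.03 -0.11  1.85]
handle press [-4.00090220e+01  1.37699193e-02  2.53368900e+02] 104
```

Call:
move_arm(plan=[[0,0,0,0,-0.1,0.6,0],[0,0,0,0,0,0.6,0],[0,0,0,0,0,0.6,0],[0,0,0,0.1,0,0.05,0],[0,0,0,0.1,0,0,0],[0,0,0,0.1,0,0,0],[0,0,0,0.05,0,0,0],[0,0,0,0.05,0,0,0],[0,0,0,0.05,0,0,0],[0,0,0,0.05,0,0,0]])

```text
t: 7.55
tool_pos: [0.5266, 0.0958, 0.2637]
orientation: [0.278, 3.129, 0.0]
force: [0.2, -0.4, -0.3]
opening: 0.0006
gripper_force: 0.0
```

Call:
move_arm(plan=[[0,0,0,0.05,0,0,0],[0,0,0,0.05,0,0,0],[0,0,0,0.02,0,0,0],[0,0,0,0,0,0,0],[0,0,0,0,0,0,0],[0,0,0,0,0,0,0],[0,0,0,0,0,0,0],[0,0,0,0,0,0,0],[0,0,0,0,0,0,0],[0,0,0,0,0,0,0]])

```text
t: 8.55
tool_pos: [0.5236, 0.0962, 0.2634]
orientation: [-0.279, -3.129, 0.0]
force: [-0.1, 0.8, 0.3]
opening: 0.0004
gripper_force: 0.1
```

Run:
```python
from h import *
where()
c=cam('scene');save(c,'s4.png',(210,90,330,180),5)
```

```text
t 8.55 press mm [-38.3  61.8 263.4] tool x in press [-1.    -0.006  0.   ] z [-0. -0. -1.] F press [-0.2  0.8  0.3] open 0.4 grip 0.1 q6 -1.31
```

View pics/s4.png

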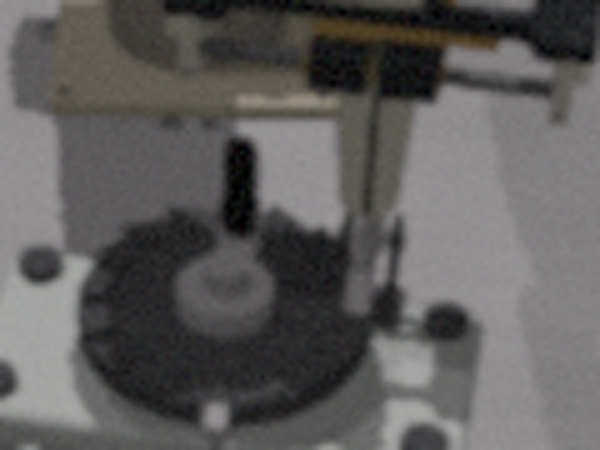

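The closed fingers at (375,190) are in front of the lever, the arm is still low, and the measured force is under 1 N. I'll keep pushing gently.

Call:
move_arm(plan=[[0,0,0,0.04,0,0,0],[0,0,0,0.04,0,0,0],[0,0,0,0.04,0,0,0],[0,0,0,0.04,0,0,0],[0,0,0,0.04,0,0,0],[0,0,0,0,0,0,0],[0,0,0,0,0,0,0],[0,0,0,0,0,0,0],[0,0,0,0,0,0,0],[0,0,0,0,0,0,0]])

```text
t: 9.6
tool_pos: [0.5187, 0.0971, 0.2634]
orientation: [0.279, 3.129, -0.0]
force: [0.4, -0.0, -0.1]
opening: -0.0
gripper_force: 0.2
```

```bash
cat >> h.py <<'E'
def pawl(n='scene'):
    c=cam(n);P=(cloud(c)-O)@RP*1000
    m=(P[...,2]>226)&(P[...,2]<300)&(abs(P[...,1]-65)<9)&(P[...,0]>-110)&(P[...,0]<8)
    w=P[m]
    for z in range(226,292,6):
        q=w[(w[:,2]>=z)&(w[:,2]<z+6)]
        if len(q):print(z,len(q),'x %.0f..%.0f'%(q[:,0].min(),q[:,0].max()),end=' | ')
    print()
E
python3 - <<'E'
from h import *
where();pawl()
E
```

```text
t 9.6 press mm [-43.3  61.8 263.4] tool x in press [-1.    -0.006 -0.   ] z [ 0. -0. -1.] F press [ 0.4  0.1 -0.1] open -0.0 grip 0.2 q6 -1.31
226 28 x -61..-1 | 232 60 x -52..-7 | 238 6 x -52..-48 | 250 6 x -38..-35 | 256 16 x -37..-32 | 262 15 x -40..-35 | 268 14 x -39..-33 | 274 12 x -38..-34 | 280 18 x -39..-33 | 286 14 x -39..-33 |
```

The arm is rising freely, so I'll throw it over.

Call:
move_arm(plan=[[0,0,0,0.15,0,0,0],[0,0,0,0.15,0,0,0],[0,0,0,0.15,0,0,0],[0,0,0,0.15,0,0,0],[0,0,0,0.15,0,0,0],[0,0,0,0.15,0,0,0],[0,0,0,0.15,0,0,0],[0,0,0,0.15,0,0,0],[0,0,0,0.15,0,0,0],[0,0,0,0.1,0,0,0]])

```text
t: 10.65
tool_pos: [0.4827, 0.1036, 0.2634]
orientation: [-0.279, -3.129, 0.0]
force: [0.3, 0.4, -0.3]
opening: 0.0005
gripper_force: 0.0
```

Run:
```python
from h import *
where();pawl()
```

```text
t 10.65 press mm [-79.9  61.6 263.4] tool x in press [-1.    -0.006  0.   ] z [-0. -0. -1.] F press [ 0.2  0.5 -0.3] open 0.5 grip 0.0 q6 -1.29
226 15 x -61..-41 | 232 18 x -72..-40 | 238 29 x -85..-37 | 244 8 x -85..-36 | 250 5 x -73..-24 | 256 31 x -75..-19 | 262 17 x -77..-17 | 268 15 x -75..-70 | 274 13 x -74..-69 | 280 19 x -74..-70 | 286 15 x -75..-69 |
```

The pawl is thrown over: the arm points up, with its tip at about x -18 and height 263. I'll go back to the handle.

Call:
move_arm(plan=[[0,0,0,0,0,-0.7,0],[0,0,0,0,0,-0.7,0],[0,0,0,0,0,-0.5,0],[0,0,0,-0.34,-0.64,0,50],[0,0,0,-0.34,-0.64,0,50],[0,0,0,-0.34,-0.64,0,50],[0,0,0,-0.35,-0.64,0,50],[0,0,0,0,0,0,50],[0,0,0,0,0,0,50],[0,0,0,0,0,0,50]])

```text
t: 11.7
tool_pos: [0.5053, 0.0351, 0.3109]
orientation: [-0.278, -3.129, -0.0]
force: [0.7, 0.1, 0.1]
opening: 0.0486
gripper_force: 0.0
```

Run:
```python
from h import *
where();pawl();rel(-46,-2,245)
```

```text
t 11.7 press mm [-45.2  -1.7 310.9] tool x in press [-1.    -0.006  0.   ] z [-0.  0. -1.] F press [0.7 0.2 0.1] open 48.6 grip 0.0 q6 -1.43
226 18 x -62..-44 | 232 18 x -72..-41 | 238 35 x -92..-39 | 244 21 x -93..-37 | 250 25 x -102..-91 | 256 13 x -35..-21 | 262 9 x -30..-19 | 
units to go [ 0.03 -0.02  2.64]
```

Call:
move_arm(plan=[[0,0,0,0.03,0,0.6,50],[0,0,0,0,0,0.6,50],[0,0,0,0,0,0.6,50],[0,0,0,0,0,0.6,50],[0,0,0,0,0,0.24,50],[0,0,0,0,0,0,14],[0,0,0,0,0,0,14],[0,0,0,0,0,0,14],[0,0,0,0,0,0,14],[0,0,0,0,0,0,14]], force=25)

```text
t: 12.75
tool_pos: [0.505, 0.0342, 0.2456]
orientation: [0.279, 3.128, -0.001]
force: [-0.8, -1.6, 1.6]
opening: 0.0174
gripper_force: 25.0
```

Call:
move_arm(plan=[[0,0,0,-0.02,-0.16,0,14],[0,0,0,-0.03,-0.16,0,14],[0,0,0,-0.105,-0.304,0,14],[0,0,0,-0.156,-0.281,0,14],[0,0,0,0,0,0,14],[0,0,0,0,0,0,14],[0,0,0,0,0,0,14],[0,0,0,0,0,0,14],[0,0,0,0,0,0,14],[0,0,0,0,0,0,14]])

```text
t: 13.75
tool_pos: [0.5073, 0.0114, 0.2456]
orientation: [-0.278, -3.127, -0.001]
force: [-8.4, 1.7, 7.1]
opening: 0.0175
gripper_force: 25.0
```

Run:
```python
from h import *
where();p=RP.T@(read_state()['tool_pos']-O);print(np.degrees(np.arctan2(p[1],p[0]))%360,np.hypot(*p[:2]))
```

```text
t 13.75 press mm [-38.8 -24.6 245.6] tool x in press [-1.    -0.006  0.002] z [-0.002  0.001 -1.   ] F press [-8.6  0.2  7.1] open 17.5 grip 25.0 q6 -1.47
212.37296190313364 0.04596627200575763
```

Call:
move_arm(plan=[[0,0,0,-0.202,-0.249,0,14],[0,0,0,-0.242,-0.211,0,14],[0,0,0,-0.275,-0.165,0,14],[0,0,0,-0.3,-0.115,0,14],[0,0,0,-0.315,-0.061,0,14],[0,0,0,-0.321,-0.006,0,14],[0,0,0,0,0,0,14],[0,0,0,0,0,0,14],[0,0,0,0,0,0,14],[0,0,0,0,0,0,14]], force=35)

```text
t: 14.75
tool_pos: [0.5452, -0.0185, 0.2457]
orientation: [-0.281, -3.129, 0.006]
force: [-4.6, -10.4, 4.1]
opening: 0.0175
gripper_force: 35.0
```

```bash
cat >> h.py <<'E'
def ang():
    p=RP.T@(read_state()['tool_pos']-O);print('deg',(np.degrees(np.arctan2(p[1],p[0]))%360).round(2),'r',np.hypot(*p[:2]).round(4))
E
python3 - <<'E'
from h import *
where();ang()
E
```

```text
t 14.75 press mm [  3.8 -47.1 245.7] tool x in press [-1.    -0.004 -0.   ] z [-0.    -0.004 -1.   ] F press [ -2.7 -11.1   4.1] open 17.5 grip 35.0 q6 -1.52
deg 274.65 r 0.0473
```

Call:
move_arm(plan=[[0,0,0,-0.317,0.01,0,14],[0,0,0,-0.304,0.09,0,14],[0,0,0,-0.281,0.156,0,14],[0,0,0,-0.249,0.202,0,14],[0,0,0,-0.211,0.242,0,14],[0,0,0,0,0,0,14],[0,0,0,0,0,0,14],[0,0,0,0,0,0,14],[0,0,0,0,0,0,14],[0,0,0,0,0,0,14]])

```text
t: 15.75
tool_pos: [0.5824, -0.0061, 0.2457]
orientation: [0.28, 3.128, -0.002]
force: [-0.1, -4.8, 2.8]
opening: 0.0174
gripper_force: 35.0
```

Run:
```python
from h import *
where();ang()
c=cam('top');save(c,'t5.png',(215,185,300,265),6)
```

```text
t 15.75 press mm [ 38.2 -28.1 245.7] tool x in press [-1.    -0.005 -0.001] z [ 0.001 -0.002 -1.   ] F press [ 0.8 -4.8  2.8] open 17.4 grip 35.0 q6 -1.49
deg 323.66 r 0.0474
```

View pics/t5.png

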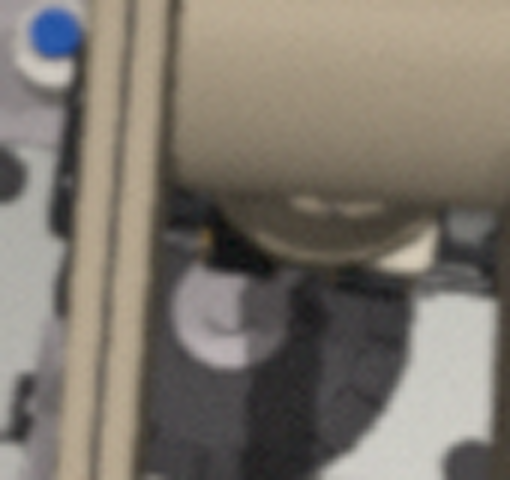

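The top view is blocked by the arm: only the hub at (230,310) is visible and the stop is hidden. I'll continue a little, then check from the scene camera.

Call:
move_arm(plan=[[0,0,0,-0.045,0.068,0,14],[0,0,0,-0.042,0.069,0,14],[0,0,0,-0.038,0.071,0,14],[0,0,0,-0.035,0.073,0,14],[0,0,0,-0.032,0.074,0,14],[0,0,0,-0.028,0.075,0,14],[0,0,0,0,0,0,14],[0,0,0,0,0,0,14],[0,0,0,0,0,0,14],[0,0,0,0,0,0,14]])

```text
t: 16.8
tool_pos: [0.5895, 0.0027, 0.2457]
orientation: [0.281, 3.128, -0.004]
force: [-3.0, -9.0, 3.9]
opening: 0.0178
gripper_force: 35.0
```

Run:
```python
from h import *
where();ang()
c=cam('scene');save(c,'s6.png',(200,100,320,200),6)
```

```text
t 16.8 press mm [ 43.5 -18.1 245.7] tool x in press [-1.    -0.004 -0.001] z [ 0.001 -0.003 -1.   ] F press [-1.3 -9.4  3.9] open 17.8 grip 35.0 q6 -1.47
deg 337.39 r 0.0472
```

View pics/s6.png

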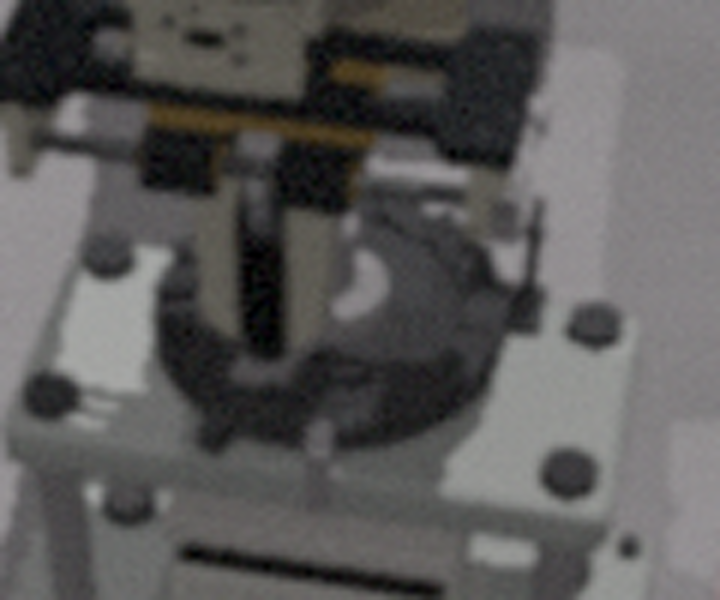

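The dog is at (215,430) with its leading edge at about x=232. The stop finger is at (318,440) with its near edge at about x=306. I'll compute the gap.

```bash
cat >> h.py <<'E'
def gap(a,b,s=6,o=(200,100),z=.208):
    c=cam('scene')
    q=(plane(c,[np.array(p)/s+o-.42 for p in(a,b)],z)-O)@RP*1000+[0,1.5,0]
    t=np.degrees(np.arctan2(q[:,1],q[:,0]));print(q.round(1),np.hypot(q[:,0],q[:,1]).round(1),t.round(1),'gap deg',(t[1]-t[0]).round(1))
E
python3 - <<'E'
from h import *
gap((232,430),(306,442))
E
```

```text
[[ 76.  -21.4 208. ]
 [ 76.5   8.2 208. ]] [79.  76.9] [-15.7   6.1] gap deg 21.8
```

Call:
move_arm(plan=[[0,0,0,-0.022,0.06,0,14],[0,0,0,-0.02,0.061,0,14],[0,0,0,-0.018,0.061,0,14],[0,0,0,-0.016,0.062,0,14],[0,0,0,-0.013,0.062,0,14],[0,0,0,-0.011,0.063,0,14],[0,0,0,0,0,0,14],[0,0,0,0,0,0,14],[0,0,0,0,0,0,14],[0,0,0,0,0,0,14]])

```text
t: 17.9
tool_pos: [0.5937, 0.0113, 0.2456]
orientation: [0.281, 3.128, -0.004]
force: [-2.2, -7.7, 4.6]
opening: 0.0177
gripper_force: 35.0
```

Run:
```python
from h import *
where();ang()
c=cam('scene');save(c,'s7.png',(200,100,320,200),6)
```

```text
t 17.9 press mm [ 46.1  -9.  245.6] tool x in press [-1.    -0.004 -0.001] z [ 0.001 -0.003 -1.   ] F press [-0.8 -8.   4.6] open 17.7 grip 35.0 q6 -1.46
deg 348.99 r 0.047
```

View pics/s7.png

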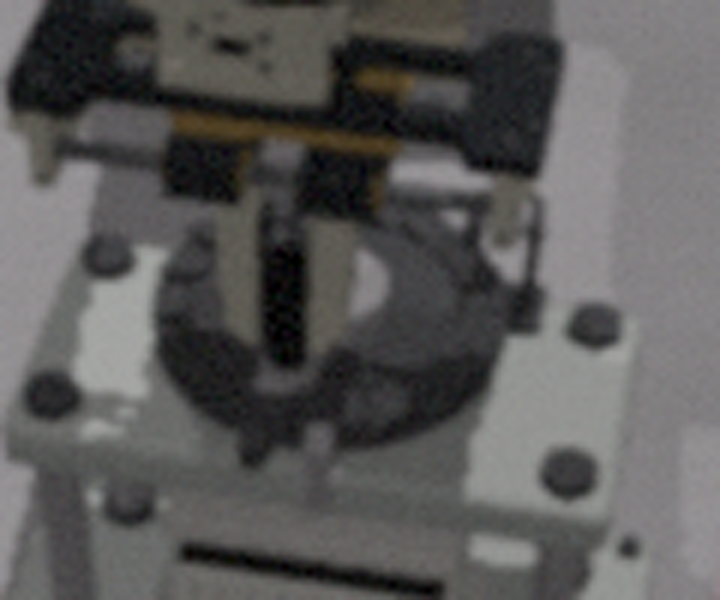

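The dog's leading edge is now at about x=271, and the stop edge is still at about 306. That leaves about 10°, or 8 mm at the handle.

Call:
move_arm(plan=[[0,0,0,-0.006,0.04,0,14],[0,0,0,-0.005,0.04,0,14],[0,0,0,-0.004,0.04,0,14],[0,0,0,-0.004,0.04,0,14],[0,0,0,-0.003,0.04,0,14],[0,0,0,0,0,0,14],[0,0,0,0,0,0,14],[0,0,0,0,0,0,14],[0,0,0,0,0,0,14],[0,0,0,0,0,0,14]])

```text
t: 18.95
tool_pos: [0.5952, 0.016, 0.2457]
orientation: [0.281, 3.128, -0.004]
force: [-1.0, -9.6, 3.8]
opening: 0.0177
gripper_force: 35.0
```

Run:
```python
from h import *
where();ang()
```

```text
t 18.95 press mm [ 46.7  -4.  245.7] tool x in press [-1.    -0.004 -0.001] z [ 0.001 -0.003 -1.   ] F press [ 0.8 -9.6  3.8] open 17.7 grip 35.0 q6 -1.45
deg 355.06 r 0.0469
```

Call:
move_arm(plan=[[0,0,0,0,0.02,0,14],[0,0,0,0,0.02,0,14],[0,0,0,0,0.02,0,14],[0,0,0,0,0,0,14],[0,0,0,0,0,0,14],[0,0,0,0,0,0,14],[0,0,0,0,0,0,14],[0,0,0,0,0,0,14],[0,0,0,0,0,0,14],[0,0,0,0,0,0,14]])

```text
t: 19.95
tool_pos: [0.5954, 0.0174, 0.2457]
orientation: [0.281, 3.128, -0.005]
force: [-1.1, -8.7, 4.2]
opening: 0.0177
gripper_force: 35.0
```

Run:
```python
from h import *
where();ang()
```

```text
t 19.95 press mm [ 46.7  -2.6 245.7] tool x in press [-1.    -0.004 -0.002] z [ 0.001 -0.003 -1.   ] F press [ 0.5 -8.8  4.2] open 17.7 grip 35.0 q6 -1.45
deg 356.77 r 0.0468
```

Not there yet (steady friction of about 9 N). I'll go on in small steps.

Call:
move_arm(plan=[[0,0,0,0,0.02,0,14],[0,0,0,0,0.02,0,14],[0,0,0,0,0,0,14],[0,0,0,0,0,0,14],[0,0,0,0,0,0,14],[0,0,0,0,0,0,14],[0,0,0,0,0,0,14],[0,0,0,0,0,0,14],[0,0,0,0,0,0,14],[0,0,0,0,0,0,14]])

```text
t: 20.95
tool_pos: [0.5957, 0.0183, 0.2457]
orientation: [0.281, 3.128, -0.005]
force: [-1.7, -9.2, 3.5]
opening: 0.0174
gripper_force: 35.0
```

Run:
```python
from h import *
where();ang()
c=cam('scene');save(c,'s8.png',(220,150,300,200),10)
```

```text
t 20.95 press mm [ 46.7  -1.7 245.7] tool x in press [-1.    -0.004 -0.002] z [ 0.001 -0.003 -1.   ] F press [ 0.  -9.3  3.5] open 17.4 grip 35.0 q6 -1.44
deg 357.96 r 0.0468
```

View pics/s8.png

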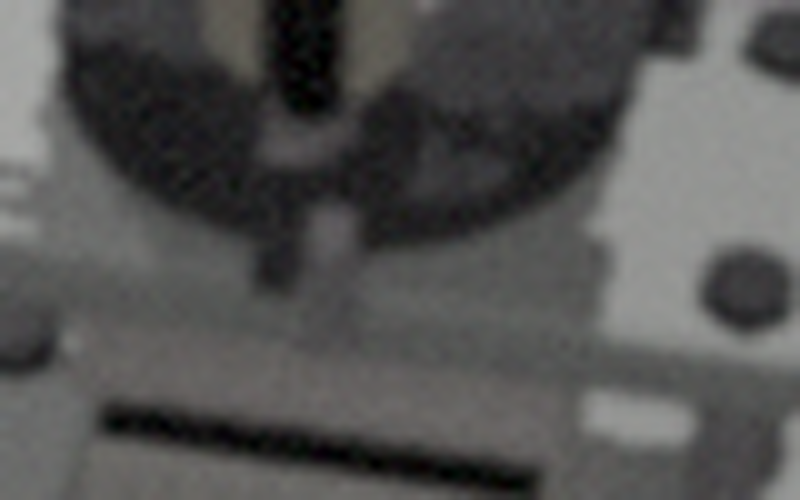

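The dog's right edge is at about x=300 and the stop's left edge at about 303, so they are nearly touching. I'll take final small steps.

Call:
move_arm(plan=[[0,0,0,0,0.015,0,14],[0,0,0,0,0.015,0,14],[0,0,0,0,0,0,14],[0,0,0,0,0,0,14],[0,0,0,0,0,0,14],[0,0,0,0,0,0,14],[0,0,0,0,0,0,14],[0,0,0,0,0,0,14],[0,0,0,0,0,0,14],[0,0,0,0,0,0,14]])

```text
t: 22.0
tool_pos: [0.5958, 0.0191, 0.2457]
orientation: [0.281, 3.128, -0.005]
force: [-1.5, -9.9, 3.1]
opening: 0.0175
gripper_force: 35.0
```

Run:
```python
from h import *
where();ang()
```

```text
t 22.0 press mm [ 46.7  -0.9 245.7] tool x in press [-1.    -0.004 -0.002] z [ 0.001 -0.003 -1.   ] F press [  0.3 -10.1   3.1] open 17.5 grip 35.0 q6 -1.44
deg 358.86 r 0.0467
```

Call:
move_arm(plan=[[0,0,0,0,0.015,0,14],[0,0,0,0,0.015,0,14],[0,0,0,0,0,0,14],[0,0,0,0,0,0,14],[0,0,0,0,0,0,14],[0,0,0,0,0,0,14],[0,0,0,0,0,0,14],[0,0,0,0,0,0,14],[0,0,0,0,0,0,14],[0,0,0,0,0,0,14]])

```text
t: 23.0
tool_pos: [0.5959, 0.0195, 0.2457]
orientation: [0.281, 3.128, -0.005]
force: [-2.0, -11.5, 3.8]
opening: 0.0172
gripper_force: 35.0
```

Run:
```python
from h import *
where();ang()
```

```text
t 23.0 press mm [ 46.8  -0.5 245.7] tool x in press [-1.    -0.004 -0.002] z [ 0.001 -0.004 -1.   ] F press [  0.1 -11.7   3.8] open 17.2 grip 35.0 q6 -1.44
deg 359.38 r 0.0468
```

Call:
move_arm(plan=[[0,0,0,0,0.012,0,14],[0,0,0,0,0.012,0,14],[0,0,0,0,0,0,14],[0,0,0,0,0,0,14],[0,0,0,0,0,0,14],[0,0,0,0,0,0,14],[0,0,0,0,0,0,14],[0,0,0,0,0,0,14],[0,0,0,0,0,0,14],[0,0,0,0,0,0,14]])

```text
t: 24.0
tool_pos: [0.5959, 0.0196, 0.2457]
orientation: [0.282, 3.128, -0.007]
force: [-2.1, -13.0, 3.6]
opening: 0.0176
gripper_force: 35.0
```

Run:
```python
from h import *
where();ang()
```

```text
t 24.0 press mm [ 46.7  -0.4 245.7] tool x in press [-1.    -0.003 -0.001] z [ 0.001 -0.004 -1.   ] F press [  0.3 -13.1   3.6] open 17.6 grip 35.0 q6 -1.44
deg 359.52 r 0.0467
```

The dog has met the stop: it moved 0.1 mm for a 0.6 mm command, with the force rising gently. I'll unload, let go and rise, then go to the raised pawl.

Call:
move_arm(plan=[[0,0,0,0,-0.035,0,14],[0,0,0,0,-0.035,0,14],[0,0,0,0,0,0,36],[0,0,0,0,0,0,36],[0,0,0,0,0,0,36],[0,0,0,0,0,-0.7,36],[0,0,0,0,0,-0.7,36],[0,0,0,0,0,-0.7,36],[0,0,0,0,0,-0.5,36],[0,0,0,0,0,0,36]])

```text
t: 25.0
tool_pos: [0.5963, 0.0211, 0.3121]
orientation: [0.278, 3.126, 0.0]
force: [1.4, -0.8, 0.4]
opening: 0.0359
gripper_force: 0.0
```

Call:
move_arm(plan=[[0,0,0,0.87,0.52,0,0],[0,0,0,0.87,0.52,0,0],[0,0,0,0.87,0.52,0,0],[0,0,0,0.87,0.52,0,0],[0,0,0,0.87,0.52,0,0],[0,0,0,0,0,0,0],[0,0,0,0,0,0,0],[0,0,0,0,0,0,0],[0,0,0,0,0,0,0],[0,0,0,0,0,0,0]])

```text
t: 26.0
tool_pos: [0.5002, 0.1036, 0.3095]
orientation: [-0.28, -3.129, 0.0]
force: [-0.6, -1.3, -0.2]
opening: 0.0007
gripper_force: 0.0
```

Run:
```python
from h import *
where();rel(-62,63,263);pawl()
c=cam('scene');save(c,'s9.png',(200,100,320,200),6)
```

```text
t 26.0 press mm [-62.6  64.7 309.5] tool x in press [-1.    -0.005  0.001] z [-0.001 -0.    -1.   ] F press [-0.4 -1.3 -0.2] open 0.7 grip 0.0 q6 -1.29
units to go [-0.03 -0.07  1.86]
226 17 x -60..-42 | 232 19 x -75..-41 | 238 31 x -88..-38 | 244 23 x -96..-37 | 250 27 x -103..-26 | 256 10 x -36..-22 | 262 10 x -27..-21 |
```

View pics/s9.png

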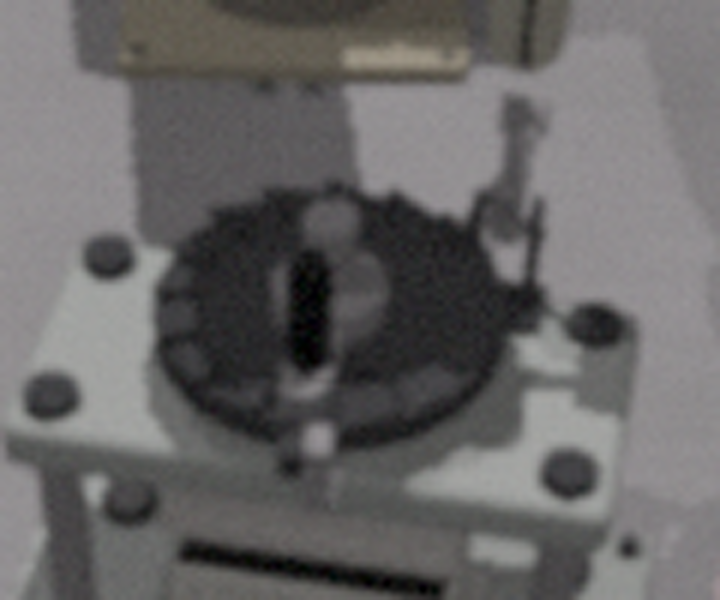

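The dog at (292,455) is against the stop at (318,445), and the pawl is still thrown over, with its arm up at about (505,220). I'll lower into the L and push the arm back.

Call:
move_arm(plan=[[0,0,0,-0.03,-0.07,0.6,0],[0,0,0,0,0,0.6,0],[0,0,0,0,0,0.66,0],[0,0,0,0,0,0,0],[0,0,0,-0.1,0,0,0],[0,0,0,-0.1,0,0,0],[0,0,0,-0.1,0,0,0],[0,0,0,-0.1,0,0,0],[0,0,0,-0.1,0,0,0],[0,0,0,-0.1,0,0,0]])

```text
t: 27.1
tool_pos: [0.5154, 0.0995, 0.2636]
orientation: [0.279, 3.129, 0.0]
force: [0.1, 0.2, -0.2]
opening: 0.0005
gripper_force: 0.1
```

Run:
```python
from h import *
where();pawl()
```

```text
t 27.1 press mm [-47.   63.5 263.6] tool x in press [-1.    -0.006 -0.   ] z [ 0.  0. -1.] F press [ 0.   0.3 -0.2] open 0.5 grip 0.1 q6 -1.3
226 18 x -62..-41 | 232 11 x -63..-39 | 238 4 x -39..-36 | 250 5 x -42..-24 | 256 31 x -41..-17 | 262 19 x -46..-17 | 268 13 x -42..-37 | 274 16 x -42..-37 | 280 18 x -42..-37 | 286 15 x -42..-37 |
```

Call:
move_arm(plan=[[0,0,0,-0.08,0,0,0],[0,0,0,-0.08,0,0,0],[0,0,0,-0.08,0,0,0],[0,0,0,-0.08,0,0,0],[0,0,0,-0.08,0,0,0],[0,0,0,-0.08,0,0,0],[0,0,0,-0.08,0,0,0],[0,0,0,0,0,0,0],[0,0,0,0,0,0,0],[0,0,0,0,0,0,0]])

```text
t: 28.15
tool_pos: [0.5288, 0.0971, 0.2634]
orientation: [-0.279, -3.129, 0.0]
force: [-0.9, 0.3, 0.5]
opening: -0.0
gripper_force: 0.0
```

Run:
```python
from h import *
where();pawl()
```

```text
t 28.15 press mm [-33.3  63.6 263.4] tool x in press [-1.    -0.006  0.   ] z [-0. -0. -1.] F press [-0.9  0.1  0.5] open -0.0 grip 0.0 q6 -1.31
226 7 x -58..-39 | 232 1 x -47..-47 | 238 1 x -32..-32 | 244 4 x -31..-15 | 250 30 x -27..-9 | 256 16 x -31..-24 | 262 11 x -29..-24 | 268 19 x -28..-24 | 274 15 x -28..-23 | 280 18 x -28..-24 | 286 13 x -29..-24 |
```

Call:
move_arm(plan=[[0,0,0,-0.06,0,0,0],[0,0,0,-0.06,0,0,0],[0,0,0,-0.06,0,0,0],[0,0,0,-0.06,0,0,0],[0,0,0,-0.06,0,0,0],[0,0,0,-0.06,0,0,0],[0,0,0,-0.06,0,0,0],[0,0,0,-0.06,0,0,0],[0,0,0,-0.06,0,0,0],[0,0,0,-0.06,0,0,0]])

```text
t: 29.2
tool_pos: [0.5437, 0.0944, 0.2634]
orientation: [0.279, 3.129, -0.0]
force: [0.2, -0.5, -0.7]
opening: 0.0003
gripper_force: 0.0
```

Run:
```python
from h import *
where();pawl()
```

```text
t 29.2 press mm [-18.2  63.7 263.4] tool x in press [-1.    -0.006 -0.   ] z [ 0. -0. -1.] F press [ 0.3 -0.5 -0.7] open 0.3 grip 0.0 q6 -1.31
226 2 x -42..-40 | 250 14 x -16..-7 | 256 12 x -14..-8 | 262 16 x -12..-9 | 268 15 x -14..-7 | 274 20 x -13..-8 | 280 15 x -13..-9 | 286 13 x -16..-9 |
```

The pawl has fallen. I'll retreat upward and away, then check.

Call:
move_arm(plan=[[0,0,0,0,0,-0.7,0],[0,0,0,0,0,-1,0],[0,0,0,0,0,-1,0],[0,0,0,0,0,-1,0],[0,0,0,0.9,0.9,-0.5,0],[0,0,0,0.9,0.9,0,0],[0,0,0,0.9,0.9,0,0],[0,0,0,0.9,0.9,0,0],[0,0,0,0.9,0.9,0,0],[0,0,0,0,0,0,0]])

```text
t: 30.25
tool_pos: [0.4511, 0.2276, 0.3689]
orientation: [0.273, 3.13, 0.002]
force: [-0.2, -0.6, -0.0]
opening: 0.0004
gripper_force: 0.0
```

Run:
```python
from h import *
where();pawl();pawl('top')
c=cam('scene');save(c,'s10.png',(200,100,320,200),6)
```

```text
t 30.25 press mm [-133.6  177.8  368.9] tool x in press [-1.    -0.009  0.   ] z [ 0.     0.001 -1.   ] F press [-0.1 -0.7 -0. ] open 0.4 grip 0.0 q6 -1.03
226 13 x -62..-40 | 232 21 x -67..-39 | 238 18 x -72..-32 | 244 18 x -85..-71 | 250 35 x -87..-12 | 256 23 x -99..-12 | 262 19 x -93..-85 | 
226 17 x -57..-44 | 232 38 x -71..-43 | 238 27 x -75..-40 | 244 33 x -82..-24 | 250 52 x -100..-11 | 256 52 x -100..-13 | 262 9 x -96..-90 |
```

View pics/s10.png

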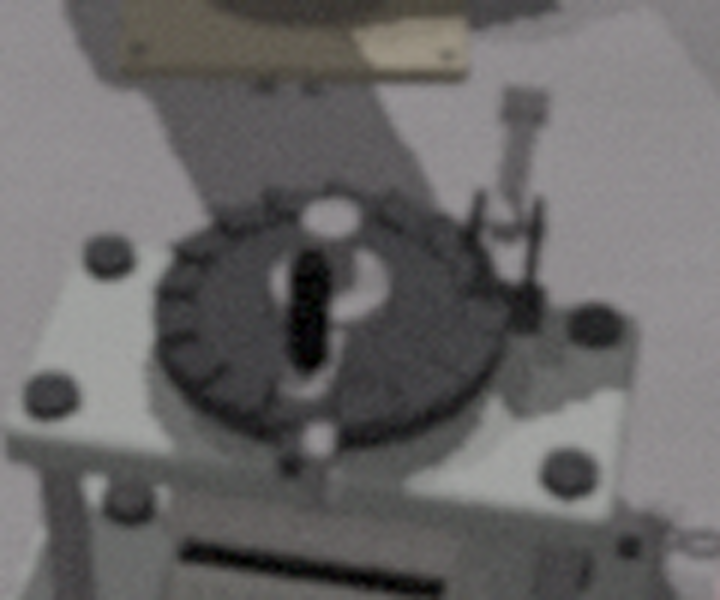

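The view shows the lever bar at (525,105), still tilted back and not down on the teeth. The wheel is still at the stop. I'll check whether the pawl is moving.

```bash
sed -i 's/P\[...,0\]<8)/P[...,0]<30)/' h.py
python3 - <<'E'
from h import *
for _ in range(3):pawl('top')
where()
E
```

```text
226 17 x -71..-44 | 232 26 x -69..-48 | 238 39 x -77..-40 | 244 30 x -85..-34 | 250 52 x -102..-13 | 256 61 x -99..-13 | 262 1 x -96..-96 | 
226 19 x -59..-49 | 232 34 x -74..-44 | 238 32 x -81..-40 | 244 32 x -102..-34 | 250 37 x -103..-18 | 256 73 x -101..-14 | 262 1 x -99..-99 | 
226 22 x -62..-46 | 232 30 x -72..-42 | 238 38 x -83..-40 | 244 33 x -103..-37 | 250 43 x -103..-17 | 256 60 x -101..-15 | 262 3 x -21..-16 | 
t 30.55 press mm [-130.7  174.8  368.2] tool x in press [-1.    -0.004  0.   ] z [-0. -0. -1.] F press [-0.4  0.1  0.6] open 0.4 grip 0.0 q6 -1.03
```

The pawl is swinging slowly back to its thrown-over rest, so it had not passed 45° when I lifted. I'll repeat with the tip 8 mm lower and wait for the fall before retreating.

Call:
move_arm(plan=[[0,0,0,-0.55,-0.9,0,0],[0,0,0,-0.55,-0.9,0,0],[0,0,0,-0.55,-0.9,0.4,0],[0,0,0,-0.55,-0.9,0.5,0],[0,0,0,-0.55,-0.86,0.7,0],[0,0,0,0,0,0.7,0],[0,0,0,0,0,0,0],[0,0,0,0,0,0,0],[0,0,0,0,0,0,0],[0,0,0,0,0,0,0]])

```text
t: 31.55
tool_pos: [0.5012, 0.1036, 0.3122]
orientation: [0.277, 3.127, 0.001]
force: [-0.1, 0.1, -0.1]
opening: 0.0004
gripper_force: 0.0
```

Run:
```python
from h import *
where();rel(-62,64,255);pawl()
```

```text
t 31.55 press mm [-61.7  64.9 312.2] tool x in press [-1.    -0.006 -0.002] z [ 0.002  0.    -1.   ] F press [-0.1  0.1 -0.1] open 0.4 grip 0.0 q6 -1.29
units to go [ 0.02 -0.04  2.29]
226 18 x -59..-43 | 232 19 x -74..-43 | 238 32 x -94..-38 | 244 22 x -94..-37 | 250 26 x -102..-26 | 256 11 x -36..-22 | 262 10 x -31..-18 |
```

Call:
move_arm(plan=[[0,0,0,0,-0.04,0.6,0],[0,0,0,0,0,0.6,0],[0,0,0,0,0,0.6,0],[0,0,0,0,0,0.49,0],[0,0,0,0,0,0,0],[0,0,0,-0.12,0,0,0],[0,0,0,-0.12,0,0,0],[0,0,0,-0.12,0,0,0],[0,0,0,-0.12,0,0,0],[0,0,0,-0.12,0,0,0]])

```text
t: 32.6
tool_pos: [0.5158, 0.0995, 0.2539]
orientation: [0.279, 3.129, 0.0]
force: [-0.4, -0.3, 0.4]
opening: 0.0004
gripper_force: 0.1
```

Call:
move_arm(plan=[[0,0,0,-0.12,0,0,0],[0,0,0,-0.12,0,0,0],[0,0,0,-0.12,0,0,0],[0,0,0,-0.12,0,0,0],[0,0,0,-0.12,0,0,0],[0,0,0,-0.12,0,0,0],[0,0,0,-0.12,0,0,0],[0,0,0,-0.12,0,0,0],[0,0,0,0,0,0,0],[0,0,0,0,0,0,0]])

```text
t: 33.6
tool_pos: [0.5389, 0.0953, 0.2536]
orientation: [-0.279, -3.129, 0.0]
force: [0.5, -0.8, 0.2]
opening: 0.0002
gripper_force: 0.0
```

Run:
```python
from h import *
where();pawl();pawl('top')
```

```text
t 33.6 press mm [-23.1  63.7 253.6] tool x in press [-1.    -0.006  0.   ] z [-0. -0. -1.] F press [ 0.7 -0.7  0.2] open 0.2 grip 0.0 q6 -1.31
226 29 x -31..-8 | 232 5 x -27..-17 | 238 2 x -17..-17 | 244 13 x -21..-14 | 250 12 x -18..-13 | 256 16 x -17..-13 | 262 15 x -18..-13 | 268 20 x -20..-13 | 274 12 x -17..-13 | 280 16 x -20..-14 | 286 17 x -18..-13 | 
232 1 x -61..-61 | 274 9 x -63..-56 | 280 16 x -62..-57 | 286 1 x -58..-58 |
```

The arm is now low and the bar is almost upright. I'll wait and check again before retreating.

Call:
move_arm(plan=[[0,0,0,0,0,0,0],[0,0,0,0,0,0,0],[0,0,0,0,0,0,0],[0,0,0,0,0,0,0],[0,0,0,0,0,0,0],[0,0,0,0,0,0,0],[0,0,0,0,0,0,0],[0,0,0,0,0,0,0],[0,0,0,0,0,0,0],[0,0,0,0,0,0,0]])

```text
t: 34.7
tool_pos: [0.5389, 0.0953, 0.2536]
orientation: [-0.279, -3.129, -0.0]
force: [0.5, 0.3, -0.4]
opening: 0.0005
gripper_force: 0.0
```

Run:
```python
from h import *
where();pawl();pawl('top')
```

```text
t 34.7 press mm [-23.   63.7 253.6] tool x in press [-1.    -0.006  0.   ] z [ 0.  0. -1.] F press [ 0.5  0.4 -0.4] open 0.5 grip 0.0 q6 -1.31
226 30 x -30..-8 | 232 3 x -22..-20 | 238 2 x -16..-15 | 244 12 x -22..-14 | 250 14 x -17..-13 | 256 17 x -18..-13 | 262 18 x -18..-13 | 268 14 x -18..-14 | 274 13 x -17..-12 | 280 17 x -20..-13 | 286 14 x -17..-14 | 
274 8 x -63..-60 | 280 18 x -62..-56 |
```

Call:
move_arm(plan=[[0,0,0,0,0,-0.5,0],[0,0,0,0,0,-0.5,0],[0,0,0,0,0,-0.8,0],[0,0,0,0,0,-0.8,0],[0,0,0,0,0,-0.8,0],[0,0,0,0,0,-0.8,0],[0,0,0,0,0,-0.8,0],[0,0,0,0,0,0,0],[0,0,0,0,0,0,0],[0,0,0,0,0,0,0]])

```text
t: 35.8
tool_pos: [0.5387, 0.0953, 0.3776]
orientation: [-0.278, -3.128, 0.0]
force: [0.1, 0.5, -0.1]
opening: 0.0006
gripper_force: 0.0
```

Run:
```python
from h import *
where();pawl();pawl('top')
c=cam('scene');P=(cloud(c)-O)@RP*1000
m=(abs(P[...,1]-64)<5)&(P[...,0]>-45)&(P[...,0]<10)&(P[...,2]>205)&(P[...,2]<260)
for x in range(-45,10,8):
    q=P[m&(P[...,0]>=x)&(P[...,0]<x+8)];print(x,len(q),q[:,2].min().round(),q[:,2].max().round()) if len(q) else 0
# dog/stop: compare crop with s9
a=cv2.imread('pics/s9.png');save(c,'s11.png',(200,100,320,200),6);b=cv2.imread('pics/s11.png')
for n,i in(('s9',a),('now',b)):
    g=i[452:460,270:335].mean((0,2));print(n,g[::4].round())
```

```text
t 35.8 press mm [-23.3  63.6 377.6] tool x in press [-1.    -0.006  0.001] z [-0.001 -0.    -1.   ] F press [ 0.   0.5 -0.1] open 0.6 grip 0.0 q6 -1.31
226 63 x -62..-7 | 232 20 x -51..-21 | 238 9 x -49..-47 | 244 13 x -51..-47 | 250 8 x -53..-49 | 256 12 x -53..-48 | 262 12 x -55..-48 | 268 6 x -53..-47 | 274 15 x -51..-45 | 280 28 x -61..-48 | 
274 13 x -63..-48 | 280 38 x -62..-49 | 286 2 x -54..-53 | 
-45 8 229.0 232.0
-37 9 219.0 232.0
-29 6 229.0 233.0
-21 8 229.0 232.0
-13 19 218.0 231.0
-5 15 214.0 222.0
3 4 215.0 219.0
s9 [ 81.  73.  65.  57.  54.  55.  52.  58.  73.  86.  96. 102. 106. 105.
 101.  91.  79.]
now [81. 69. 56. 45. 37. 33. 35. 46. 59. 73. 84. 89. 93. 92. 87. 79. 71.]
```

The pawl lies on the teeth (arm top 229–232 mm and level), the dog is still at the stop, and the robot is clear. I'll hand in.

```bash
python3 -c "
from plant import *
print(close_job())"
```

```text
the job is handed in; nothing more can be done
None
```

I released the press: the wheel is wound back against the top stop, the pawl is back on the teeth and the arm is clear. The job is handed in, but no verdict came back. The pawl needed a second push to fall back onto the teeth.

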